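Unload a flow-rack lane into the order rack

TASK

Move the four cartons from the sloped roller lane to the receiving rack, each standing upright and fully down in the pocket of its own colour. Always take the carton at the front of the lane, against the stop, and let the others roll forward: never lift one out from behind another.

Things in the scene. Friction and masses are not known exactly. Their poses are not given: they have to be found in the camera images.
- carton_red: Loose upright cardboard carton with a red top, 50 (its x) x 56 (its y) x 70 mm high (its z), 0.13 to 0.25 kg. Origin: centre of its underside. At the start it stands in the lane, pitched with the lane's slope, its x pointing up the lane and its 56 mm sides towards the side guides.
- carton_yellow: Loose upright cardboard carton with a yellow top, 50 (its x) x 56 (its y) x 70 mm high (its z), 0.13 to 0.25 kg. Origin: centre of its underside. At the start it stands in the lane, pitched with the lane's slope, its x pointing up the lane and its 56 mm sides towards the side guides.
- carton_green: Loose upright cardboard carton with a green top, 50 (its x) x 56 (its y) x 70 mm high (its z), 0.13 to 0.25 kg. Origin: centre of its underside. At the start it stands in the lane, pitched with the lane's slope, its x pointing up the lane and its 56 mm sides towards the side guides.
- carton_blue: Loose upright cardboard carton with a blue top, 50 (its x) x 56 (its y) x 70 mm high (its z), 0.13 to 0.25 kg. Origin: centre of its underside. At the start it stands in the lane, pitched with the lane's slope, its x pointing up the lane and its 56 mm sides towards the side guides.
- pocket_red: Fixed open red tray, 72 (its x) x 78 (its y) x 12 mm high outside, 64 x 70 inside, floor 4 mm thick. Four stand in a row along their x, 76 mm apart, in changing order, on the blue receiving rack. Origin: centre of its underside, 40 mm above the table; z up. Holds one upright carton, the 50 mm along the pocket's x (either way round); its y sides are free to reach.
- pocket_yellow: Fixed open yellow tray, 72 (its x) x 78 (its y) x 12 mm high outside, 64 x 70 inside, floor 4 mm thick. Four stand in a row along their x, 76 mm apart, in changing order, on the blue receiving rack. Origin: centre of its underside, 40 mm above the table; z up. Holds one upright carton, the 50 mm along the pocket's x (either way round); its y sides are free to reach.
- pocket_green: Fixed open green tray, 72 (its x) x 78 (its y) x 12 mm high outside, 64 x 70 inside, floor 4 mm thick. Four stand in a row along their x, 76 mm apart, in changing order, on the blue receiving rack. Origin: centre of its underside, 40 mm above the table; z up. Holds one upright carton, the 50 mm along the pocket's x (either way round); its y sides are free to reach.
- pocket_blue: Fixed open blue tray, 72 (its x) x 78 (its y) x 12 mm high outside, 64 x 70 inside, floor 4 mm thick. Four stand in a row along their x, 76 mm apart, in changing order, on the blue receiving rack. Origin: centre of its underside, 40 mm above the table; z up. Holds one upright carton, the 50 mm along the pocket's x (either way round); its y sides are free to reach.
- lane: Fixed gravity-flow lane: free-turning steel rollers between aluminium side guides, rising 0.07 rad along its x (the cartons' row). Origin: on the table below its low front end; z up. Rollers run 250 mm from the blue front stop. The stop stands 14 mm, the guides (64 mm apart inside, 76 outside) 8 mm above the rollers.
- lane_front (a point): Mid-width of the lane where the stop's inner face meets the roller tops, 60 mm above the table. x runs up the slope, y across, z square to the rollers. The 4 cartons stand nearly touching, in changing order, the first at the stop (centre at x = 25 mm), each next about 50 mm on. Lift out the front one and the rest roll to the stop within about a second.
Things that resemble listed ones, but are neither listed nor needed, are in the scene too. What is shaped like the carton_blue but pink is not meant.

How it is judged:
At the end, for the whole second after the job is handed in: Each carton is in the pocket of its own colour: centre within 12 mm of the pocket's centre, underside less than 8 mm above the pocket's underside (the floor is 4 mm), within 0.08 rad of upright, and at rest (horizontal distance between carton_red and pocket_red below 0.012 m and z of carton_red in the frame of pocket_red between 0 and 0.008 m and angle between each of carton_red, carton_yellow, carton_green, carton_blue's own z axis and vertical below 0.08 rad and linear speed of each of carton_red, carton_yellow, carton_green, carton_blue below 0.02 m/s and angular speed of each of carton_red, carton_yellow, carton_green, carton_blue below 0.2 rad/s and horizontal distance between carton_yellow and pocket_yellow below 0.012 m and z of carton_yellow in the frame of pocket_yellow between 0 and 0.008 m and horizontal distance between carton_green and pocket_green below 0.012 m and z of carton_green in the frame of pocket_green between 0 and 0.008 m and horizontal distance between carton_blue and pocket_blue below 0.012 m and z of carton_blue in the frame of pocket_blue between 0 and 0.008 m); the robot touches nothing.
It fails at once if another carton is lifted out of the row while the red one still lies in front of it in the lane (x of carton_red in the frame of lane_front between 0 and 0.24 m and y of carton_red in the frame of lane_front between -0.03 and 0.03 m and z of carton_red in the frame of lane_front between -0.01 and 0.012 m and ((x of carton_yellow in the frame of carton_red between 0.03 and 0.22 m and y of carton_yellow in the frame of carton_red between -0.045 and 0.045 m and z of carton_yellow in the frame of carton_red between 0.02 and 0.06 m) or (x of carton_green in the frame of carton_red between 0.03 and 0.22 m and y of carton_green in the frame of carton_red between -0.045 and 0.045 m and z of carton_green in the frame of carton_red between 0.02 and 0.06 m) or (x of carton_blue in the frame of carton_red between 0.03 and 0.22 m and y of carton_blue in the frame of carton_red between -0.045 and 0.045 m and z of carton_blue in the frame of carton_red between 0.02 and 0.06 m))).
It fails at once if another carton is lifted out of the row while the yellow one still lies in front of it in the lane (x of carton_yellow in the frame of lane_front between 0 and 0.24 m and y of carton_yellow in the frame of lane_front between -0.03 and 0.03 m and z of carton_yellow in the frame of lane_front between -0.01 and 0.012 m and ((x of carton_red in the frame of carton_yellow between 0.03 and 0.22 m and y of carton_red in the frame of carton_yellow between -0.045 and 0.045 m and z of carton_red in the frame of carton_yellow between 0.02 and 0.06 m) or (x of carton_green in the frame of carton_yellow between 0.03 and 0.22 m and y of carton_green in the frame of carton_yellow between -0.045 and 0.045 m and z of carton_green in the frame of carton_yellow between 0.02 and 0.06 m) or (x of carton_blue in the frame of carton_yellow between 0.03 and 0.22 m and y of carton_blue in the frame of carton_yellow between -0.045 and 0.045 m and z of carton_blue in the frame of carton_yellow between 0.02 and 0.06 m))).
It fails at once if another carton is lifted out of the row while the green one still lies in front of it in the lane (x of carton_green in the frame of lane_front between 0 and 0.24 m and y of carton_green in the frame of lane_front between -0.03 and 0.03 m and z of carton_green in the frame of lane_front between -0.01 and 0.012 m and ((x of carton_red in the frame of carton_green between 0.03 and 0.22 m and y of carton_red in the frame of carton_green between -0.045 and 0.045 m and z of carton_red in the frame of carton_green between 0.02 and 0.06 m) or (x of carton_yellow in the frame of carton_green between 0.03 and 0.22 m and y of carton_yellow in the frame of carton_green between -0.045 and 0.045 m and z of carton_yellow in the frame of carton_green between 0.02 and 0.06 m) or (x of carton_blue in the frame of carton_green between 0.03 and 0.22 m and y of carton_blue in the frame of carton_green between -0.045 and 0.045 m and z of carton_blue in the frame of carton_green between 0.02 and 0.06 m))).
It fails at once if another carton is lifted out of the row while the blue one still lies in front of it in the lane (x of carton_blue in the frame of lane_front between 0 and 0.24 m and y of carton_blue in the frame of lane_front between -0.03 and 0.03 m and z of carton_blue in the frame of lane_front between -0.01 and 0.012 m and ((x of carton_red in the frame of carton_blue between 0.03 and 0.22 m and y of carton_red in the frame of carton_blue between -0.045 and 0.045 m and z of carton_red in the frame of carton_blue between 0.02 and 0.06 m) or (x of carton_yellow in the frame of carton_blue between 0.03 and 0.22 m and y of carton_yellow in the frame of carton_blue between -0.045 and 0.045 m and z of carton_yellow in the frame of carton_blue between 0.02 and 0.06 m) or (x of carton_green in the frame of carton_blue between 0.03 and 0.22 m and y of carton_green in the frame of carton_blue between -0.045 and 0.045 m and z of carton_green in the frame of carton_blue between 0.02 and 0.06 m))).
It also fails if it takes over 96 s, if anything falls off the work surface, if the arm or the gripper's body presses on something with over 40 N, if the wrist force passes 120 N, or if a joint passes its speed limit or range.

ROBOT

A 6-joint arm with a two-finger parallel gripper is mounted at the origin on the work surface. World frame = base frame: x ahead of the robot, y to its left, z up, the work surface at z = 0. Lengths are in m, angles in rad, forces in N, time in s.
With the tool pointing down it reaches from about 0.3 to 0.825 m from the base axis. Payload 5.4 kg.
Tool frame: the origin (TCP) lies at the very end of the fingers, on their centre line; the grasp point (between the pads) lies 19 mm behind it; z points along the fingers, x is the direction in which the jaws open and shut, and the axes are right-handed (so a half turn about z gives the same grasp; the last joint's range is limited). The gripper opens to 92 mm and grips with 3 to 60 N. Pads are 20 mm wide; open, the fingers measure 128 mm over their backs; the gripper's body (75 mm by 189 mm) begins 69 mm behind the grasp point.
Start: joints at [1.052, 0.158, 1.597, -0, 1.386, -0.21], TCP at [0.175, 0.548, 0.215] pointing down, gripper open.
Joint ranges: [-2.91, 2.91], [-0.94, 2.29], [0.18, 2.7], [-1.29, 4.43], [0.17, 2.64], [-3, 3]. Speed limits (rad/s): [2.57, 2.57, 3.14, 3.14, 3.14, 3.14].

INTERFACE

Orientations are given as a rotation vector (axis times angle).
In Python, from workcell import bot gives the robot as it stands. Calls block until the motion is done:
- bot.goto(position, orientation): joint-space move of the TCP to a pose.
- bot.line_to(position, rot=None, max_speed=0.15): straight line of the TCP; rot=None keeps the orientation; max_speed is the mean speed in m/s.
- bot.set_joints(angles): joint-space move.
- bot.set_gripper(opening, newtons=None): opening from 0.0 (shut) to 1.0 (fully open); newtons is the grip in N (None keeps the last); returns when the fingers have stopped.
- bot.hold(seconds).
- bot.inverse_kinematics(position, orientation): joint angles nearest the present ones, or None.
- bot.read_camera(name): name is "scene" or "top" or "wrist"; returns a dict with "pixels" (480x640x3 uint8, blue, green, red), "fx", "fy", "cx", "cy" (pixels), "R" (3x3) and "t" (3): a world point X has camera coordinates R X + t. Camera axes: x right, y down, z forward; pixel columns grow to the right and rows downward; lengths in m; the calibration is good to about 2 mm. A picture is of the moment at which its call begins. There is no depth.
A pose or a line that the arm cannot do raises bot.MotionError and nothing moves.
- bot.job_done(): hands the job in, once; it reports no verdict.
Readings, each from a call of its own:
- bot.current_clock(): time.
- bot.current_joints(): joint angles.
- bot.current_joint_vel(): joint speeds.
- bot.current_effort(): joint torques, N m.
- bot.current_ee_pos(): TCP position.
- bot.current_tool_rot(): TCP orientation.
- bot.current_contact_force(): force on the tool from outside, world axes, zero at the start.
- bot.current_ft_torque(): the same for the moment, N m.
- bot.current_opening(): opening from 0.0 (shut) to 1.0 (fully open).
Only numpy, scipy, OpenCV 4.12 (cv2) and the standard library are available. Lean on these libraries where they do the work, as an engineer would, in place of code of your own. Each camera call takes 0.05 s, during which the arm holds its last target. There are 200 camera calls.

## Working session

There is one attempt and no reset: what is moved stays moved. The work goes in short steps, each a Python script; the robot and the scene stay as the last script left them, time stands still between calls to the robot, and variables do not carry over. Pictures are saved under pics/ and viewed, about 12 in all and at most 16, crops included, and the job is handed in when it is done.

```bash
mkdir -p pics; ls
python3 - <<'E'
from workcell import bot
import cv2
for n in("top","scene"):
    c=bot.read_camera(n); cv2.imwrite(f"pics/{n}0.png",c["pixels"]); print(n,c["fx"],c["fy"],c["cx"],c["cy"],c["R"],c["t"])
print(bot.current_clock(),bot.current_tool_rot())
E
```

```text
pics
top 610.4275764480499 610.4275764480499 314.92277895824657 231.38172925430135 [[-6.84928146e-04 -9.99904816e-01  1.37800310e-02]
 [-9.87897846e-01 -1.46076961e-03 -1.55099043e-01]
 [ 1.55104409e-01 -1.37194946e-02 -9.87802813e-01]] [0.0206126  0.46190489 1.21466301]
scene 550.0552115205561 550.0552115205561 324.7602555413773 237.78115136431998 [[-0.1312348   0.99133968  0.00480361]
 [ 0.63909967  0.08830703 -0.76403762]
 [-0.757845   -0.09719834 -0.64515381]] [ 0.03759652 -0.2469363   1.4536358 ]
0.1 [ 2.53609240e+00  1.85298689e+00 -2.43383274e-03]
```

View pics/top0.png

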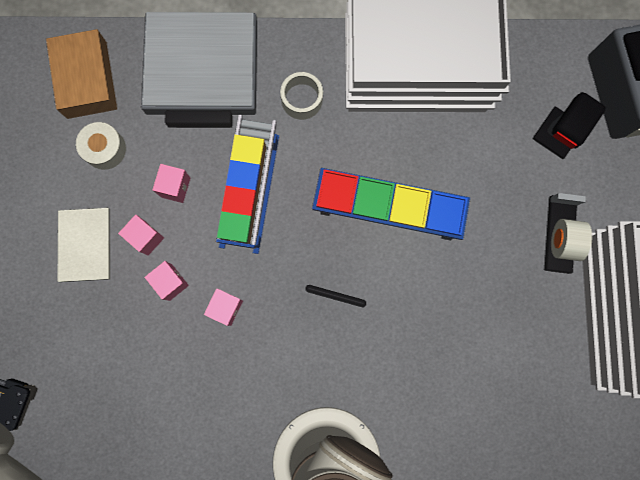

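View pics/scene0.png

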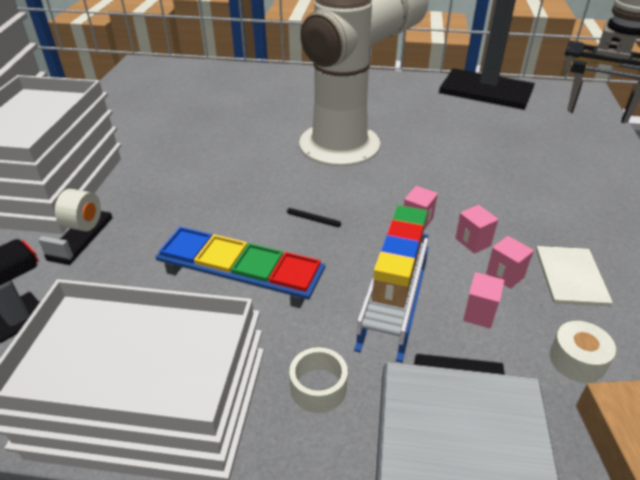

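The top view shows the lane with green in front at (235,227), then red (238,200), blue (242,174) and yellow (247,149). The rack runs red (337,191), green (374,198), yellow (410,205), blue (447,213). The pink cubes (171,181), (139,234), (165,280) and (223,306) are decoys. I'll enlarge a crop for exact corners.

Run:
```python
import cv2
i=cv2.imread("pics/top0.png")
c=cv2.resize(i[105:265,200:300],None,fx=5,fy=5,interpolation=cv2.INTER_CUBIC)[200:]
d=cv2.resize(i[160:245,305:480],None,fx=4.5,fy=4.5,interpolation=cv2.INTER_CUBIC)
cv2.imwrite("pics/lane.png",c);cv2.imwrite("pics/rack.png",d);print(c.shape,d.shape)
```

```text
(600, 500, 3) (382, 788, 3)
```

View pics/lane.png

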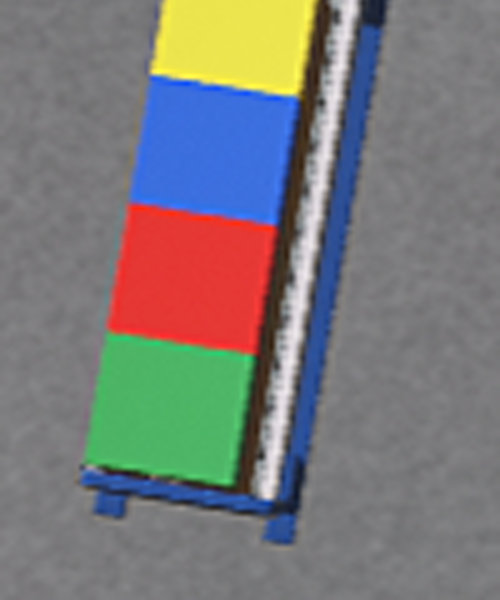

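View pics/rack.png

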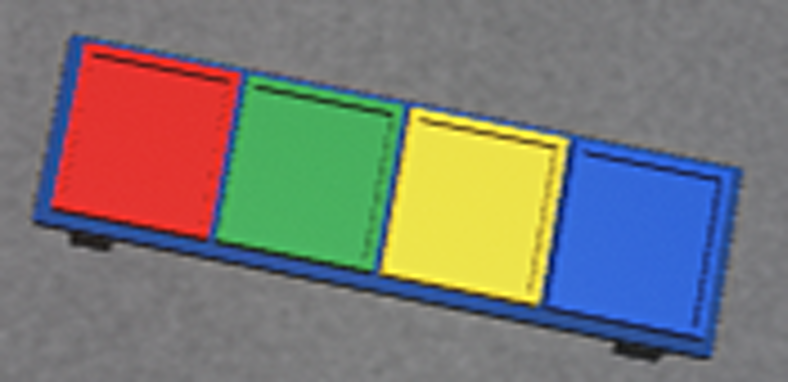

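The lane crop gives the green top corners as (86,466), (108,332), (257,354), (237,487). In the rack crop the red tray rim is (82,43), (241,72), (211,239), (50,207), and the yellow one is (410,107), (570,137), (541,305), (380,273). I'll turn these into positions and check the sizes.

```bash
cat > h.py <<'E'
from workcell import bot
import numpy as np, cv2
from scipy.spatial.transform import Rotation as Ro
def back(c,uv,z):
    uv=np.atleast_2d(uv).astype(float); z=np.broadcast_to(z,len(uv))
    d=np.c_[(uv[:,0]-c["cx"])/c["fx"],(uv[:,1]-c["cy"])/c["fy"],np.ones(len(uv))]@c["R"]
    o=-c["R"].T@c["t"]; return o+d*((z-o[2])/d[:,2])[:,None]
def proj(c,X):
    p=np.atleast_2d(X)@c["R"].T+c["t"]; return np.c_[c["fx"]*p[:,0]/p[:,2]+c["cx"],c["fy"]*p[:,1]/p[:,2]+c["cy"]]
def lane_R(yaw): return Ro.from_euler("z",yaw)*Ro.from_euler("y",-0.07)  # columns = lane_front axes
def tool(base,flip):  # base: frame whose y is the jaw axis and -z the approach
    R=base.as_matrix(); x=R[:,1]*flip; z=-R[:,2]; return Ro.from_matrix(np.c_[x,np.cross(z,x),z]).as_rotvec()
E
python3 - <<'E'
from h import *
c=bot.read_camera("top")
g=np.array([(86,466),(237,487),(257,354),(108,332)])/5+[200,145]
q=back(c,g,[.1298,.1298,.1333,.1333]); print("green",q.round(4),q.mean(0).round(4),np.linalg.norm(np.diff(q[[0,1,2,3,0]],axis=0),axis=1).round(4))
# direction over the row: left edge from green front to blue back
e=np.array([(86,466),(151,75),(237,487),(299,97)])/5+[200,145]
e=back(c,e,[.1298,.1403,.1298,.1403]); d=e[1]-e[0]+e[3]-e[2]; print("lane len",np.linalg.norm(d)/2,"yaw",np.arctan2(d[1],d[0]))
P={"red":[(82,43),(241,72),(211,239),(50,207)],"green":[(246,76),(405,104),(376,272),(216,240)],"yellow":[(410,107),(570,137),(541,305),(380,273)]}
for k,v in P.items():
    r=back(c,np.array(v)/4.5+[305,160],.052); a=r[1]-r[0]+r[2]-r[3]; print(k,r.mean(0).round(4),np.linalg.norm(np.diff(r[[0,1,2,3,0]],axis=0),axis=1).round(4),"yaw",np.arctan2(a[1],a[0]))
print(bot.current_clock())
E
```

```text
green [[0.4339 0.2064 0.1298]
 [0.4259 0.1494 0.1298]
 [0.4763 0.1423 0.1333]
 [0.4846 0.1988 0.1333]] [0.4552 0.1742 0.1315] [0.0575 0.0509 0.0571 0.0514]
lane len 0.15094761251883654 yaw -0.149349611415797
red [ 0.5428 -0.0251  0.052 ] [0.0738 0.0789 0.0742 0.0777] yaw -1.761067768604359
green [ 0.5278 -0.0998  0.052 ] [0.0735 0.0791 0.0736 0.0775] yaw -1.758514344065471
yellow [ 0.5129 -0.1743  0.052 ] [0.074  0.0791 0.0739 0.0783] yaw -1.7635742079328978
0.15
```

```bash
cat >> h.py <<'E'
LR=lane_R(-0.150); LF=np.array([.4559,.1749,.1316])-LR.apply([.025,0,.070]); LF[2]=.060
POCK={k:np.array([.5435,-.0244,.040])+i*np.array([-.01495,-.0746,0]) for i,k in enumerate(["red","green","yellow","blue"])}
PR=Ro.from_euler("z",-1.761)
E
python3 - <<'E'
from h import *
print(LF,POCK)
for f in(1,-1):
    for p in (LF+LR.apply([.025,0,.02]),LF+LR.apply([.025,0,.13])):
        print("lane",f,bot.inverse_kinematics(p,tool(LR,f)))
    for k in ("red","blue"):
        print(k,f,[bot.inverse_kinematics(POCK[k]+[0,0,h],tool(PR,f)) for h in(.025,.15)])
E
```

```text
[0.43608228 0.17789515 0.06      ] {'red': array([ 0.5435, -0.0244,  0.04  ]), 'green': array([ 0.52855, -0.099  ,  0.04   ]), 'yellow': array([ 0.5136, -0.1736,  0.04  ]), 'blue': array([ 0.49865, -0.2482 ,  0.04   ])}
lane 1 [ 0.12930626  0.04384482  2.00310703 -0.02252848  1.02745749 -1.28049059]
lane 1 [ 0.13402768 -0.11370168  1.92196033 -0.02054693  1.26619038 -1.28126437]
red 1 [array([-2.67073437e-01,  2.46712802e-01,  1.81074813e+00, -8.88178420e-16,
        1.08413172e+00, -7.68697641e-02]), array([-2.67073437e-01,  9.82109979e-02,  1.71262995e+00, -8.88178420e-16,
        1.33075171e+00, -7.68697641e-02])]
blue 1 [array([-6.78797348e-01,  2.77077058e-01,  1.77345269e+00, -8.88178420e-16,
        1.09106291e+00, -4.88593675e-01]), array([-6.78797348e-01,  1.31544468e-01,  1.67630799e+00, -8.88178420e-16,
        1.33374019e+00, -4.88593675e-01])]
lane -1 [ 0.12930626  0.04384482  2.00310703 -0.02252848  1.02745749  1.86110206]
lane -1 [ 0.13402768 -0.11370168  1.92196033 -0.02054693  1.26619038  1.86032828]
red -1 [None, None]
blue -1 [array([-0.67879735,  0.27707706,  1.77345269,  0.        ,  1.09106291,
        2.65299898]), array([-0.67879735,  0.13154447,  1.67630799,  0.        ,  1.33374019,
        2.65299898])]
```

Everything is reachable with flip = 1. I'll go above the front carton and check with the wrist camera.

Run:
```python
from h import *
bot.goto(LF+LR.apply([.025,0,.15]),tool(LR,1))
c=bot.read_camera("wrist"); im=c["pixels"].copy()
for X in ([0,0,.07],[.05,0,.07],[.025,.028,.07],[.025,-.028,.07],[.025,0,.07],[0,.032,.014],[0,-.032,.014]):
    p=tuple(int(v) for v in proj(c,LF+LR.apply(X))[0]); print(X,p); cv2.drawMarker(im,p,(255,255,255),cv2.MARKER_CROSS,14,1)
cv2.imwrite("pics/w1.png",im); print(bot.current_clock())
```

```text
[0, 0, 0.07] (323, 214)
[0.05, 0, 0.07] (323, 276)
[0.025, 0.028, 0.07] (360, 246)
[0.025, -0.028, 0.07] (287, 246)
[0.025, 0, 0.07] (323, 246)
[0, 0.032, 0.014] (359, 200)
[0, -0.032, 0.014] (288, 200)
1.8917
```

View pics/w1.png

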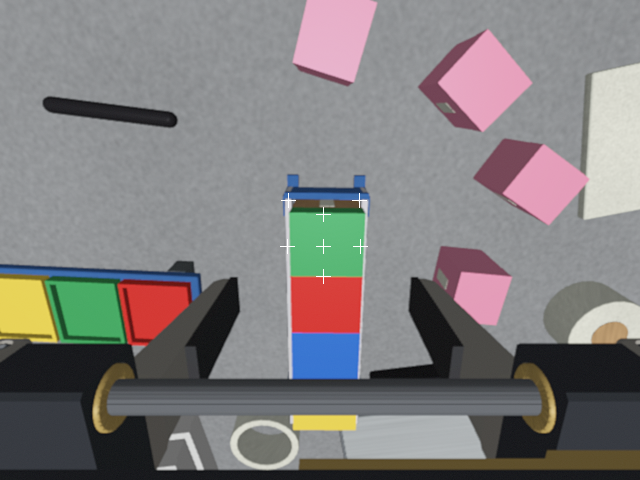

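The wrist view shows green at the front spanning (291–365, 208–277), then red, blue and yellow. The stop is at row 195. The prediction is within about 3 mm, so I'll shift 1.5 mm in lane +y and take the first carton.

```bash
cat >> h.py <<'E'
LF=LF+LR.apply([0,.0015,0])
def L(x,z): return LF+LR.apply([x,0,z])
def cycle(col,off=(0,0)):
    T,P=tool(LR,1),tool(PR,1); p=POCK[col]+[off[0],off[1],0]
    bot.goto(L(.025,.13),T); bot.line_to(L(.025,.020),max_speed=.12)
    bot.set_gripper(0.45,20); print(col,"opening mm",round(bot.current_opening()*92,1))
    bot.line_to(L(.025,.06),max_speed=.1); bot.line_to(L(.025,.135),max_speed=.2)
    print("holding mm",round(bot.current_opening()*92,1),bot.current_contact_force().round(1) if hasattr(bot.current_contact_force(),"round") else bot.current_contact_force())
    bot.goto(p+[0,0,.15],P); bot.line_to(p+[0,0,.04],max_speed=.15)
E
cat > rel.py <<'E'
from h import *
E
python3 - <<'E'
from h import *
bot.goto(L(.025,.13),tool(LR,1))
cycle("green")
c=bot.read_camera("top")["pixels"][90:260,200:480]; s=bot.read_camera("scene")["pixels"][190:350,130:450]
c=cv2.resize(c,(800,486)); 
cv2.imwrite("pics/t1.png",c); cv2.imwrite("pics/s1.png",cv2.resize(s,(800,400)))
print(bot.current_clock(),bot.current_ee_pos())
E
```

```text
green opening mm 56.0
holding mm 56.2 [ 0.4 -0.3 -2.4]
7.2583 [ 0.52966195 -0.09934707  0.08145598]
```

View pics/s1.png

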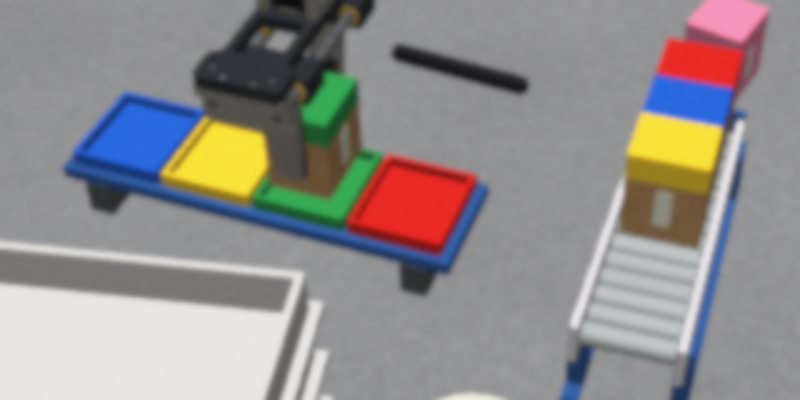

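The scene view shows green held upright at (335,130) over the green pocket, with red, blue and yellow rolled forward. I'll lower it while watching the force, release, and look.

```bash
cat >> h.py <<'E'
def place(col,off=(0,0)):
    p=POCK[col]+[off[0],off[1],0]
    bot.line_to(p+[0,0,.0255],max_speed=.06); print("F",np.round(bot.current_contact_force(),1),bot.current_ee_pos())
    bot.set_gripper(.85); bot.line_to(p+[0,0,.15],max_speed=.2)
E
python3 - <<'E'
from h import *
place("green"); print(bot.current_clock())
c=bot.read_camera("wrist"); cv2.imwrite("pics/w2.png",c["pixels"])
E
```

```text
F [ 0.3 -0.  -2.3] [ 0.5280972  -0.09883447  0.06493396]
8.9333
```

View pics/w2.png

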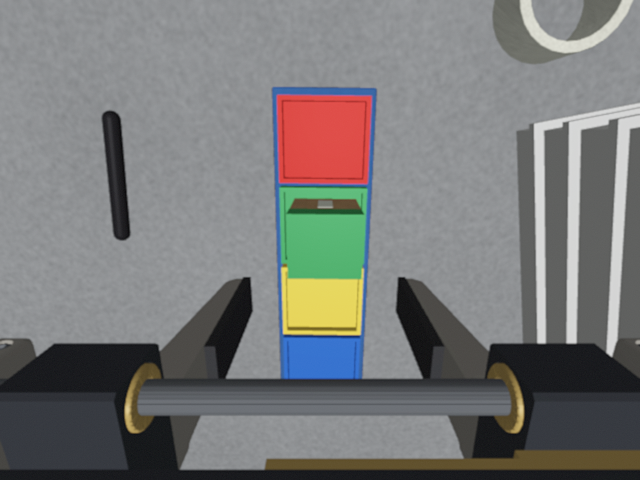

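The wrist view shows green standing square in its pocket, top at (287–364, 213–277), with even margins. Next is red.

Run:
```python
from h import *
cycle("red"); place("red")
bot.goto(L(.025,.15),tool(LR,1))
cv2.imwrite("pics/w3.png",bot.read_camera("wrist")["pixels"])
cv2.imwrite("pics/t3.png",cv2.resize(bot.read_camera("top")["pixels"][90:260,200:480],(800,486),interpolation=cv2.INTER_CUBIC)); print(bot.current_clock())
```

```text
red opening mm 55.8
holding mm 56.0 [ 0.  -0.1 -2.1]
F [-0.3 -0.4 -2.5] [ 0.5432186  -0.02436483  0.06519387]
17.5667
```

View pics/w3.png

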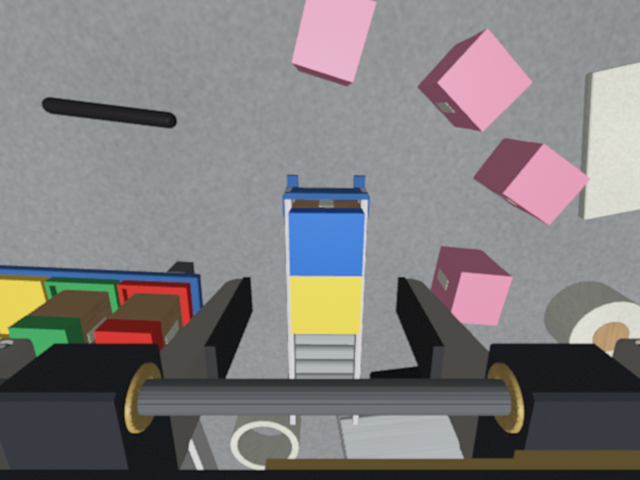

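View pics/t3.png

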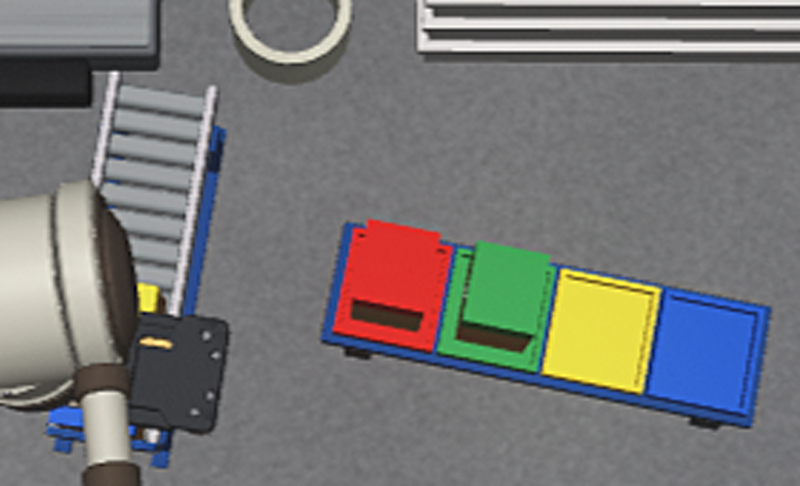

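The views show red and green standing in their pockets, at (402,275) and (505,290) in the top crop. Blue is at the stop in front, (327,242) in the wrist view, with yellow behind it.

Run:
```python
from h import *
for k in("blue","yellow"): cycle(k); place(k)
bot.goto(L(.025,.2),tool(LR,1)); bot.hold(.5)
c=bot.read_camera("top"); i=c["pixels"]
cv2.imwrite("pics/t4.png",cv2.resize(i[155:240,305:480],None,fx=4.5,fy=4.5,interpolation=cv2.INTER_CUBIC))
for k,p in POCK.items():
    s=PR.apply([[a*.025,b*.028,0] for a,b in((-1,1),(1,1),(1,-1),(-1,-1))])+p
    print(k,((proj(c,s+[0,0,.074])-[305,155])*4.5).round().tolist())
cv2.imwrite("pics/s4.png",cv2.resize(bot.read_camera("scene")["pixels"][190:350,130:450],(800,400))); print(bot.current_clock())
```

```text
blue opening mm 55.9
holding mm 55.7 [-0.4  0.  -3.1]
F [-0.2 -0.2 -1.4] [ 0.49838463 -0.24804394  0.0651588 ]
yellow opening mm 56.2
holding mm 56.1 [ 0.2  0.6 -1.9]
F [-1.  -0.5 -1.8] [ 0.5133338  -0.17347544  0.06517596]
red [[107.0, 57.0], [220.0, 78.0], [197.0, 202.0], [83.0, 181.0]]
green [[279.0, 91.0], [393.0, 112.0], [371.0, 237.0], [256.0, 215.0]]
yellow [[452.0, 125.0], [565.0, 146.0], [545.0, 271.0], [430.0, 250.0]]
blue [[625.0, 159.0], [739.0, 181.0], [719.0, 306.0], [604.0, 284.0]]
34.5917
```

View pics/t4.png

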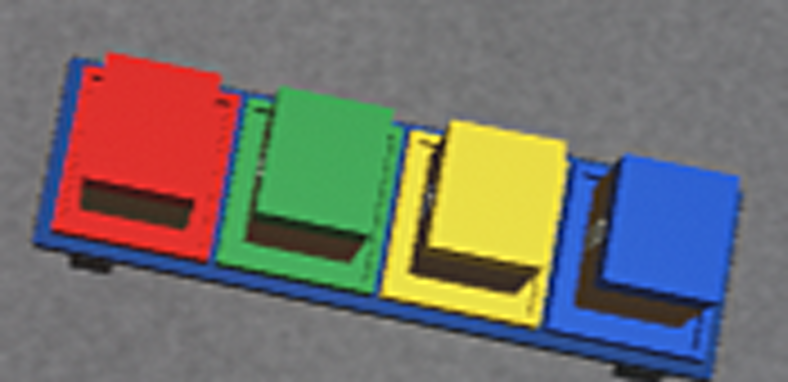

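View pics/s4.png

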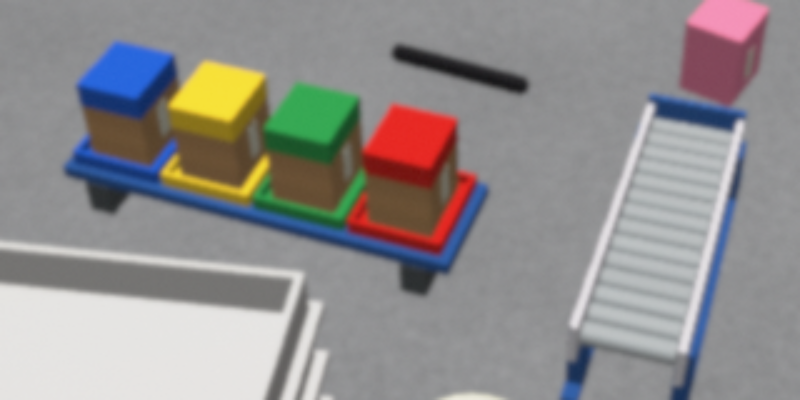

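All four cartons stand upright in their own colours and the lane is empty. The top corners match the prediction for centred and fully seated to within about 5 enlarged px (2 mm); for example, blue is seen at (625,157)–(740,177) and predicted at (625,159)–(739,181). I'm handing in.

```bash
python3 -c "
from h import *
print(bot.current_clock(),bot.current_contact_force()); bot.job_done()"
```

```text
34.5917 [1.1740607  0.11680273 0.39889551]
the job is handed in; nothing more can be done
```

I moved all four cartons to the pockets of their own colours, always taking the front one (green, red, blue, then yellow), and handed the job in at 34.6 s. `job_done` gives no verdict, so success rests on my own checks.

- **Placement:** in the last top and scene pictures every carton stands upright in its own pocket. Their top corners lie within about 2 mm of the positions expected for centred, fully seated cartons, against the 12 mm allowed. The carton height was not measured separately.
- **Grip and forces:** the fingers closed on 56 mm each time, as they should. The last contact force read about 1 N with the gripper clear of everything, which I take as sensor noise.
- **Disagreement:** the wrist camera and the top camera differed by about 3 mm across the lane. I split the difference, and it had no visible effect.

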